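Turn over a barrel sample in the cellar's tasting rack

ROBOT

A 6-joint arm with a two-finger parallel gripper is mounted at the origin on the work surface. World frame = base frame: x ahead of the robot, y to its left, z up, the work surface at z = 0. Lengths are in m, angles in degrees, forces in N, time in s.
With the tool pointing down it reaches from about 0.325 to 0.9 m from the base axis. Payload 6.1 kg.
Tool frame: the origin (TCP) lies on the front face of the gripper's body, between the roots of the fingers; the fingertips stand 73 mm ahead of it and the grasp point (between the pads) lies 54 mm ahead of it (robot.tcp_to_grasp is the distance from the TCP to the grasp point, in m); z points along the fingers, y is the line along which they close (so a half turn about z gives the same grasp; the last joint's range is limited). The gripper opens to 85 mm and grips with 20 to 120 N. Pads are 22 mm wide; open, the fingers measure 114 mm over their backs; the gripper's body (76 mm by 85 mm) begins 54 mm behind the grasp point. The pads swing forward as they close: fully open they stand 13 mm farther back than shut.
Start: joints at [-74.49, 12.628, 87.462, -0, 79.91, -7.225], TCP at [0.242, -0.576, 0.304] pointing down, gripper open.
Joint ranges: [-170.65, 170.65], [-52.31, 119.04], [5.05, 147.46], [-71.25, 251.25], [11.57, 151.72], [-153.62, 153.62]. Speed limits (degrees/s): [147.25, 147.25, 172.46, 180, 180, 180].

INTERFACE

Orientations are given as [roll, pitch, yaw] about the fixed x, y, z axes, in that order (R = Rz(yaw) Ry(pitch) Rx(roll)).
In Python, from cell import robot gives the robot as it stands.
- The arm moves only by the tool drive_tool, never from a script. Its argument "series" is a list that holds one entry, the list of rows, each a list of 6 numbers: the shift along the world's x, y, z in units of 25 cm (1.0 is 25 cm), then the turn, a rotation vector about the world's x, y, z in units of 120 degrees (1.0 is 120 degrees). A call has 1 to 8 rows; each row is the pose to reach, as a shift and turn from the pose commanded when the call began; what a row does not reach only later rows make up. A row lasts 1/10 s, in which the tool goes at most 50 mm and 8.59 degrees, less where a joint would pass 70% of its speed; a pose out of reach is approached as far as the arm can. A call with a number of a shift or a turn outside -1 to 1 is refused whole. A call with a gripper value outside its range is refused whole. "jaw" is the closure, from -1 (fully open) to 1 (shut), set as the call begins (left out, the last holds). The fingers move at their own pace and stop on an object; "newtons" is the grip in N (left out, the last holds). Time passes only in rows, so rows that repeat a pose let the fingers close. It gives the time, the measured TCP pose, the force, the opening and the grip force at its end, in the units of the state.
- robot.sense(): the state, without advancing time (a new reading comes with each control period).
- robot.get_image(name): name is "side" or "top"; returns (picture, depth): 420x560x3 uint8, red, green, blue; 420x560 float32, m along the optical axis (not along the pixel's ray), 0 where there is no reading.
- robot.camera_info(name): a dict with "fx", "fy", "cx", "cy" (pixels), "rvec" (rotation vector, rad) and "tvec" (3), from world to camera coordinates, as OpenCV has them. Camera axes: x right, y down, z forward; pixel columns grow to the right and rows downward; lengths in m; the calibration is good to about 2 mm. A picture is of the moment at which its call begins. camera_info takes no time and is no camera call.
- robot.job_done(): hands the job in; it is judged then, once.
The state is a dict: "t": time; "joints": joint angles; "qd": joint speeds; "joint_efforts": joint torques, N m; "position": TCP position; "eef_rot": TCP orientation; "contact_force": force on the tool from outside, world axes, zero at the start; "wrist_torque": the same for the moment, N m; "width": opening from 0.0 (shut) to 1.0 (fully open); "grip_force": force on a finger pad.
Only numpy, scipy, OpenCV 4.12 (cv2) and the standard library are available. Lean on these libraries where they do the work, as an engineer would, in place of code of your own. Each camera call takes 0.05 s, during which the arm holds its last target. There are 200 camera calls.

TASK

Take the open, emptied tube out of the four-hole sample rack and lower it gently into the stoneware crock for washing: set it down on the bottom, do not drop it in. Stand the stoppered sample from the carrier fully home in the rack hole that this leaves free, and leave the other tubes and everything else on the bench as they are.

Things in the scene. Friction and masses are not known exactly. Their poses are not given: they have to be found in the camera images.
- spent: green glass sample tube, OPEN (no stopper): outside diameter 36 mm, round-edged foot, rim 170 mm above the foot; 0.13 kg. Origin: underside of the foot, z up the tube. The emptied one: the only open tube in the rack, in any of its holes, rim 178 mm above the bench. Grip it outside near the rim, fingers closing across the row.
- fresh: green glass sample tube with a cork stopper: outside diameter 36 mm, round-edged foot, glass rim 170 mm above the foot, cork 32 mm wide standing 14 mm above the rim; 0.23 kg. Origin: underside of the foot, z up the tube. The only stoppered tube in the carrier, in any hole; rim 178 mm above the bench. Grip the glass near the rim, fingers closing across the row.
- rack: pale wood rack, fixed, 318 mm (y) x 72 mm (x), 100 mm high: 18 mm upper board with four through holes in a row along y, 70 mm apart; base board with a 10 mm deep recess under each, floor 8 mm above the bench. Holes and recesses 42 mm wide: 3 mm play round a tube. Origin on the bench under its centre, z up.
- rack_hole0 (a point): centre of the mouth of a hole of the sample rack, on the upper face of the upper board, 100 mm above the bench; the foot of a tube that is fully home stands 92 mm below it. End hole, 105 mm from the rack's centre towards its -y.
- rack_hole1 (a point): centre of the mouth of a hole of the sample rack, on the upper face of the upper board, 100 mm above the bench; the foot of a tube that is fully home stands 92 mm below it. 35 mm from the rack's centre towards its -y.
- rack_hole2 (a point): centre of the mouth of a hole of the sample rack, on the upper face of the upper board, 100 mm above the bench; the foot of a tube that is fully home stands 92 mm below it. 35 mm from the rack's centre towards its +y.
- rack_hole3 (a point): centre of the mouth of a hole of the sample rack, on the upper face of the upper board, 100 mm above the bench; the foot of a tube that is fully home stands 92 mm below it. End hole, 105 mm from the rack's centre towards its +y.
- carrier: three-hole carrier, darker wood, fixed, steel handle at each end: 280 mm (x, over handles) x 90 mm (y), end panels 100 mm high, upper board's top 85 mm; 42 mm holes in a row along x, 70 mm apart, recess floors 8 mm above the bench. Origin on the bench under its centre. Stands left or right of the rack, the crock on the other side.
- crock: white stoneware crock, fixed, open top, 150 mm across the banded rim, 125 mm high; inside 128 mm wide (112 mm at the floor), 117 mm deep, walls 8 mm. Origin on the bench under its centre, z up. A tube set down in it stands or leans on the wall, its top standing out.
- crock_in (a point): centre of the crock's inner floor, 8 mm above the bench.
- keep_a: green glass sample tube with a cork stopper: outside diameter 36 mm, round-edged foot, glass rim 170 mm above the foot, cork 32 mm wide standing 14 mm above the rim; 0.23 kg. Origin: underside of the foot, z up the tube. One of the three that stay in the rack.
- keep_b: green glass sample tube with a cork stopper: outside diameter 36 mm, round-edged foot, glass rim 170 mm above the foot, cork 32 mm wide standing 14 mm above the rim; 0.23 kg. Origin: underside of the foot, z up the tube. One of the three that stay in the rack.
- keep_c: green glass sample tube with a cork stopper: outside diameter 36 mm, round-edged foot, glass rim 170 mm above the foot, cork 32 mm wide standing 14 mm above the rim; 0.23 kg. Origin: underside of the foot, z up the tube. One of the three that stay in the rack.
- spare_a: green glass sample tube, OPEN (no stopper): outside diameter 36 mm, round-edged foot, rim 170 mm above the foot; 0.13 kg. Origin: underside of the foot, z up the tube. One of the two spares that stay in the carrier.
- spare_b: green glass sample tube, OPEN (no stopper): outside diameter 36 mm, round-edged foot, rim 170 mm above the foot; 0.13 kg. Origin: underside of the foot, z up the tube. One of the two spares that stay in the carrier.
- glass: stemmed tasting glass, 155 mm tall, 65 mm wide, standing beyond the rack (+x side); origin at the centre of its foot. Bystander.
- corkscrew: folded waiter's corkscrew, 100 by 12 by 14 mm, lying on the bench on the robot's side of the rack; origin at its underside centre. Bystander.
- cork: loose bottle cork, 24 mm wide, 45 mm long, lying on the bench on the robot's side of the rack; origin at its underside centre. Bystander.

How it is judged (in metres and radians):
At the end, for the whole second after the job is handed in: Open tube at rest in the crock: foot < 60 mm off its axis, < 35 mm above its floor. Stoppered tube at rest in the free rack hole: foot < 10 mm off the axis, > 86 mm below the mouth, tilt < 0.15 rad. Other tubes upright (< 0.15 rad), moved < 25 mm; glass, corkscrew, cork < 40 mm (horizontal distance between spent and crock_in below 0.06 m and z of spent in the frame of crock_in below 0.035 m and linear speed of each of spent, fresh below 0.03 m/s and ((horizontal distance between fresh and rack_hole0 below 0.01 m and z of fresh in the frame of rack_hole0 below -0.086 m) or (horizontal distance between fresh and rack_hole1 below 0.01 m and z of fresh in the frame of rack_hole1 below -0.086 m) or (horizontal distance between fresh and rack_hole2 below 0.01 m and z of fresh in the frame of rack_hole2 below -0.086 m) or (horizontal distance between fresh and rack_hole3 below 0.01 m and z of fresh in the frame of rack_hole3 below -0.086 m)) and angle between each of fresh, keep_a, keep_b, keep_c, spare_a, spare_b's own z axis and vertical below 0.15 rad and distance of each of keep_a, keep_b, keep_c, spare_a, spare_b from where it was at the start of the episode below 0.025 m and distance of each of glass, corkscrew, cork from where it was at the start of the episode below 0.04 m); the robot touches nothing.
It fails at once if the open tube is dropped or flung into the crock (faster than 0.6 m/s inside it) (horizontal distance between spent and crock_in below 0.064 m and z of spent in the frame of crock_in below 0.1 m and linear speed of spent above 0.6 m/s).
It fails at once if the open tube is pressed or knocked against the crock with more than 40 N (contact force between spent and crock above 40 N).
It fails at once if one of the other tubes is pulled up or moved more than 40 mm (distance of any of keep_a, keep_b, keep_c, spare_a, spare_b from where it was at the start of the episode above 0.04 m).
It fails at once if the tasting glass is knocked over (tilted more than 0.4 rad) (angle between glass's own z axis and vertical above 0.4 rad).
It also fails if it takes over 72 s, if anything falls off the work surface, if the arm or the gripper's body presses on something with over 40 N, if the wrist force passes 120 N, or if a joint passes its speed limit or range.

## Working session

There is one attempt and no reset: what is moved stays moved. The work goes in short steps, Python scripts to look and compute and a tool call to move; the robot and the scene stay as the last step left them, time stands still between calls to the robot, and variables do not carry over. Pictures are saved under pics/ and viewed, at most 10 in all, crops included, and the job is handed in when it is done.

Besides the shell and the picture viewer there is one more tool, called as name(argument=value, ...), one argument or row to a line, values as JSON. drive_tool: Moves the arm, as the interface text tells. Its arguments: {"type":"object","properties":{"series":{"type":"array","items":{"type":"array","items":{"type":"array","items":{"type":"number","minimum":-1,"maximum":1}}}},"jaw":{"type":"number"},"newtons":{"type":"number"}},"required":["series"]}

```bash
mkdir -p pics
cat > h.py <<'E'
import numpy as np, cv2
from cell import robot
def cam(n):
    i=robot.camera_info(n); R=cv2.Rodrigues(np.array(i['rvec'],float))[0]; return i,R,np.array(i['tvec'],float)
def cloud(n,depth):
    i,R,t=cam(n); v,u=np.mgrid[:420,:560]
    P=np.stack([(u-i['cx'])/i['fx']*depth,(v-i['cy'])/i['fy']*depth,depth],-1)
    return (P-t)@R
def ray(n,u,v,z):
    i,R,t=cam(n); d=R.T@np.array([(u-i['cx'])/i['fx'],(v-i['cy'])/i['fy'],1]); c=-R.T@t
    return c+d*(z-c[2])/d[2]
def proj(n,p):
    i,R,t=cam(n); q=R@np.array(p)+t; return i['fx']*q[0]/q[2]+i['cx'],i['fy']*q[1]/q[2]+i['cy']
E
python3 - <<'E'
from h import *
for n in ('top','side'):
    p,d=robot.get_image(n); cv2.imwrite(f'pics/{n}0.png',p[...,::-1]); np.savez(f'{n}0.npz',p=p,d=d)
    i,R,t=cam(n); print(n,-R.T@t,R[2],i['fx'])
print(robot.sense())
E
```

```text
top [0.35642525 0.02171304 1.16702459] [ 0.18923161 -0.01566565 -0.98180751] 445.54622515701385
side [0.30835511 0.74937319 0.72553448] [ 0.27024351 -0.72048901 -0.63864234] 496.3736535766142
{'t': 0.1, 'joints': array([-7.44883609e+01,  1.26719715e+01,  8.75195478e+01,  5.20865523e-04,
        7.99094503e+01, -7.22604478e+00]), 'qd': array([-0.01193735, -0.04873728, -0.13055736, -0.02149097,  0.14201348,
       -0.05776941]), 'joint_efforts': array([ 2.13192550e-03, -4.98244894e+01, -3.90547264e+01, -5.02633497e-05,
        5.65573020e-03, -1.99359522e-05]), 'position': array([ 0.24144646, -0.57602862,  0.30289189]), 'eef_rot': array([-1.79899897e+02, -1.32089547e-02,  2.27375806e+01]), 'contact_force': array([0.03852228, 0.03040106, 0.62715021]), 'wrist_torque': array([ 0.00071624, -0.04504796,  0.01585066]), 'grip_force': 0.0, 'width': 1.0036260188113146}
```

View pics/top0.png

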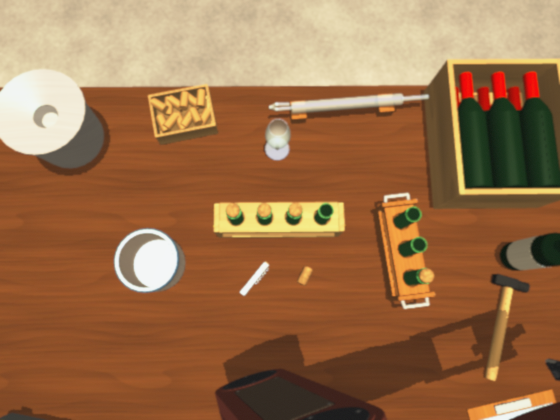

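View pics/side0.png

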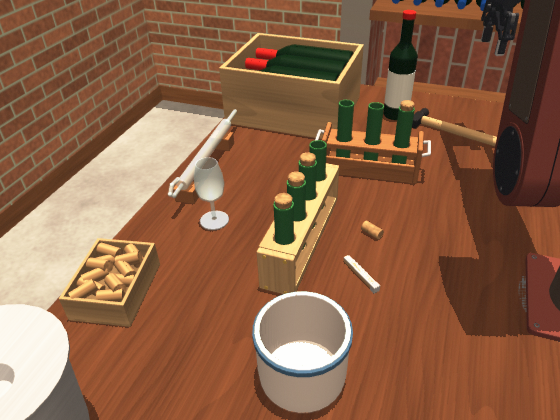

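The top view shows the rack with its open tube at (325,212), the -y end, and three corked tubes at (234,213), (264,213) and (294,213). In the carrier on the right, the corked tube is at (425,277) and the spares are at (411,214) and (417,245). The crock is at (149,261). The side view agrees. Next I'll measure these.

Run:
```python
from h import *
f=np.load('top0.npz'); g=np.load('side0.npz')
for n,f in (('top',f),('side',g)):
    C=cloud(n,f['d']); ok=f['d']>0; P=C[ok]; z=P[:,2]
    print(n,'bench z',np.median(z[(abs(z)<.03)]))
    # rack board top
    col=f['p'][ok].astype(int)
    def box(m,name):
        Q=P[m]; r=cv2.minAreaRect((Q[:,:2]*1000).astype(np.float32)); print(name,m.sum(),np.round(r[0],1),np.round(r[1],1),round(r[2],1),'z',np.median(Q[:,2]).round(4))
    x,y=P[:,0],P[:,1]
    hsv=cv2.cvtColor(f['p'],cv2.COLOR_RGB2HSV)[ok].astype(int)
    inr=(x>.3)&(x<.62)&(y>-.2)&(y<.25)
    box(inr&(abs(z-.1)<.006)&(hsv[:,0]>18)&(hsv[:,0]<32),'rack')
    inc=(x>.25)&(x<.65)&(y<-.15)&(y>-.42)
    box(inc&(abs(z-.085)<.005)&(hsv[:,0]<18),'carrier85')
    box(inc&(abs(z-.1)<.005)&(hsv[:,0]<18),'carrier100')
    m=(x>.2)&(x<.55)&(y>.15)&(y<.5)&(abs(z-.125)<.006)
    if m.sum()>20:
        Q=P[m]; c,r=cv2.minEnclosingCircle((Q[:,:2]*1000).astype(np.float32)); print('crock',m.sum(),np.round(c,1),r)
    # tube tops: blobs z>.165
    M=(C[...,2]>.162)&(C[...,2]<.2)&ok&(C[...,0]>.25)&(C[...,0]<.62)&(C[...,1]>-.42)&(C[...,1]<.25)
    k,L,S,cc=cv2.connectedComponentsWithStats(M.astype(np.uint8))
    for j in range(1,k):
        if S[j,4]>15:
            Q=C[L==j]; zz=np.percentile(Q[:,2],90); t=Q[Q[:,2]>zz-.006]; c,r=cv2.minEnclosingCircle((t[:,:2]*1000).astype(np.float32))
            print('tube',S[j,4],np.round(cc[j]),'z',zz.round(4),np.round(c,1),round(r,1))
```

```text
top bench z 0.0005625874353288633
rack 2521 [537.3  54.1] [145.6 440.6] 14.7 z 0.1005
carrier85 1621 [ 499.8 -350.1] [268.1 288. ] 37.6 z 0.0859
carrier100 384 [ 496.9 -348.5] [247.3 286.7] 34.7 z 0.1003
crock 897 [450.4 307.8] 75.07572937011719
tube 213 [233. 211.] z 0.194 [553.6 101.7] 15.7
tube 212 [264. 211.] z 0.194 [552.9  31.9] 15.8
tube 214 [294. 211.] z 0.1945 [553.  -38.3] 15.8
tube 102 [325. 211.] z 0.1802 [ 552.6 -108.5] 18.2
tube 128 [412. 214.] z 0.1805 [ 542.3 -305.9] 18.2
tube 125 [418. 245.] z 0.1806 [ 473.3 -314.4] 18.6
tube 257 [423. 276.] z 0.1947 [ 403.1 -321.8] 16.0
side bench z 0.0016299955304806286
rack 1491 [553.1  -0.7] [318.9  71.8] 89.5 z 0.1015
carrier85 1153 [ 500.3 -347.3] [259.4 291.7] 36.4 z 0.0859
carrier100 263 [ 479.7 -325.8] [248.8 297.9] 21.8 z 0.1003
crock 2095 [452.  310.6] 75.772705078125
tube 34 [333.  84.] z 0.1722 [ 606.  -417.7] 13.9
tube 178 [346. 106.] z 0.1787 [ 544.  -303.1] 20.3
tube 258 [406. 109.] z 0.1936 [ 405.1 -319.2] 16.8
tube 192 [375. 109.] z 0.179 [ 471.2 -313.7] 22.2
tube 1396 [299. 179.] z 0.1937 [556.7  33.4] 86.3
```

drive_tool(
  series=[
    [[0.2,0.98,0.2,0,0,0.561],[0.2,0.98,0.2,0,0,0.561],[0.2,0.98,0.2,0,0,0.561],[0.2,0.98,0.2,0,0,0.561],[0.2,0.98,0.2,0,0,0.561],[0.2,0.98,0.2,0,0,0.561],[0.2,0.98,0.2,0,0,0.561],[0.2,0.98,0.2,0,0,0.561]],
  ],
  jaw=-1,
  newtons=40,
)

```text
t: 0.9
position: [0.2917, -0.3307, 0.3539]
eef_rot: [180.0, 0.0, 90.5]
contact_force: [-0.1, -0.5, -0.6]
width: 0.999
grip_force: 0.0
```

Run:
```python
from h import *
f=np.load('top0.npz')
C=cloud('top',f['d']);P=C[f['d']>0];x,y,z=P.T
m=(x>.5)&(x<.61)&(abs(y)<.18)&(abs(z-.1)<.006)
print(cv2.minAreaRect((P[m][:,:2]*1000).astype(np.float32)))
m=(x>.3)&(x<.65)&(y<-.22)&(y>-.385)&(abs(z-.0855)<.0045)
print(cv2.minAreaRect((P[m][:,:2]*1000).astype(np.float32)))
```

```text
((552.888916015625, -3.5621337890625), (319.35577392578125, 72.80745697021484), 89.8579330444336)
((472.42047119140625, -311.9161682128906), (279.2036437988281, 86.37108612060547), 6.268702030181885)
```

drive_tool(
  series=[
    [[1.0,0.896,-0.12,0,0,-0.004],[1.0,0.896,-0.12,0,0,-0.004],[1.0,0.896,-0.12,0,0,-0.004],[1.0,0.896,-0.12,0,0,-0.004],[1.0,0.896,-0.12,0,0,-0.004],[1.0,0.896,-0.12,0,0,-0.004],[1.0,0.896,-0.12,0,0,-0.004],[1.0,0.896,-0.12,0,0,-0.004]],
  ],
)

```text
t: 1.7
position: [0.5434, -0.104, 0.3224]
eef_rot: [-179.9, -0.1, 89.8]
contact_force: [-1.1, -1.1, -0.1]
width: 0.998
grip_force: 0.0
```

drive_tool(
  series=[
    [[0.044,0,-0.12,0,0,0],[0.044,0,-0.24,0,0,0],[0.044,0,-0.34,0,0,0],[0.044,0,-0.44,0,0,0],[0.044,0,-0.45,0,0,0],[0.044,0,-0.45,0,0,0]],
  ],
)

```text
t: 2.3
position: [0.5518, -0.1077, 0.211]
eef_rot: [-179.9, -0.0, 89.5]
contact_force: [-0.1, 0.6, -0.5]
width: 1.003
grip_force: 0.0
```

drive_tool(
  series=[
    [[0,0,0,0,0,0],[0,0,0,0,0,0],[0,0,0,0,0,0],[0,0,0,0,0,0],[0,0,0,0,0,0],[0,0,0,0,0,0],[0,0,0,0,0,0],[0,0,0,0,0,0]],
  ],
  jaw=1,
  newtons=40,
)

```text
t: 3.1
position: [0.5532, -0.1076, 0.2127]
eef_rot: [179.9, 0.0, 89.6]
contact_force: [-0.8, 0.5, 6.2]
width: 0.41
grip_force: 40.6
```

Run:
```python
from h import *
p,d=robot.get_image('side'); cv2.imwrite('pics/grasp1.png',cv2.resize(p[60:320,200:480,::-1],None,fx=2,fy=2)); print(robot.sense())
```

```text
{'t': 3.15, 'joints': array([-1.90266409e+01,  8.97034549e+00,  1.01843986e+02, -5.58791967e-03,
        6.90621199e+01, -1.86046385e+01]), 'qd': array([ 0.0581272 ,  0.1340274 , -0.05273034, -0.0201503 ,  0.0411574 ,
        0.01607019]), 'joint_efforts': array([ 5.49239223e-02, -4.08040130e+01, -3.37880695e+01,  8.29590834e-02,
       -2.98273321e-01, -6.91757105e-04]), 'position': array([ 0.55320405, -0.10765407,  0.21276605]), 'eef_rot': array([1.79884574e+02, 4.43668274e-02, 8.95799441e+01]), 'contact_force': array([-0.70256463,  0.01744352,  7.16731093]), 'wrist_torque': array([0.02120705, 0.17035971, 0.00513986]), 'grip_force': 40.6159333884716, 'width': 0.41182186911551355}
```

View pics/grasp1.png

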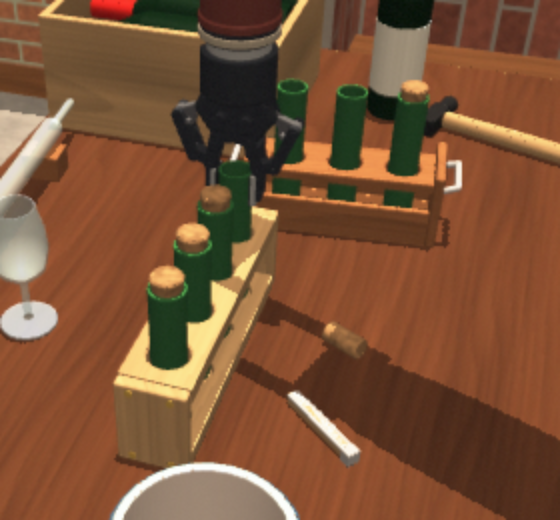

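The open tube is held between the pads at (235,180) in the crop, with a width of about 35 mm. Now I'll lift it.

drive_tool(
  series=[
    [[0,0,0.04,0,0,0],[0,0,0.12,0,0,0],[0,0,0.24,0,0,0],[0,0,0.38,0,0,0],[0,0,0.54,0,0,0],[0,0,0.7,0,0,0],[0,0,0.84,0,0,0],[0,0,0.88,0,0,0]],
  ],
)

```text
t: 3.95
position: [0.5533, -0.1076, 0.4367]
eef_rot: [179.6, 0.1, 89.6]
contact_force: [-0.8, 0.2, -0.6]
width: 0.409
grip_force: 40.4
```

Run:
```python
from h import *
p,d=robot.get_image('side'); cv2.imwrite('pics/lift1.png',p[...,::-1]); s=robot.sense(); print(s['position'],s['eef_rot'],s['contact_force'],s['width'])
```

```text
[ 0.55325147 -0.10761263  0.43602638] [1.79640088e+02 1.18681597e-01 8.95810342e+01] [ 0.53449245 -0.46632557 -0.91374544] 0.40875369002478157
```

View pics/lift1.png

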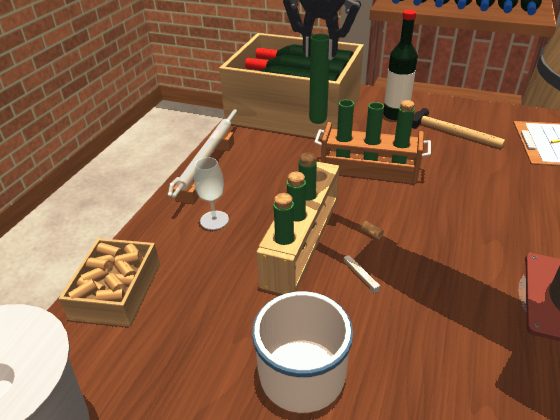

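The tube is lifted clear and hangs straight, from (319,40) to (318,120). Next I'll carry it to the crock.

drive_tool(
  series=[
    [[-0.08,0.1,0,0,0,0],[-0.2,0.25,0,0,0,0],[-0.3,0.4,0,0,0,0],[-0.4,0.55,0,0,0,0],[-0.408,0.7,0,0,0,0],[-0.408,0.83,0,0,0,0]],
  ],
)

```text
t: 4.6
position: [0.449, 0.1017, 0.4294]
eef_rot: [-179.9, -0.0, 89.6]
contact_force: [0.9, 0.0, -0.6]
width: 0.407
grip_force: 40.9
```

drive_tool(
  series=[
    [[0,0.15,0,0,0,0],[0,0.3,0,0,0,0],[0,0.45,0,0,0,0],[0,0.6,0,0,0,0],[0,0.72,0,0,0,0],[0,0.8,0,0,0,0],[0,0.836,0,0,0,0],[0,0.836,0,0,0,0]],
  ],
)

```text
t: 5.4
position: [0.45, 0.3095, 0.4294]
eef_rot: [-179.8, 0.1, 89.7]
contact_force: [-0.1, -0.2, -1.8]
width: 0.416
grip_force: 40.9
```

drive_tool(
  series=[
    [[0,0,-0.05,0,0,0],[0,0,-0.13,0,0,0],[0,0,-0.2,0,0,0],[0,0,-0.26,0,0,0],[0,0,-0.3,0,0,0],[0,0,-0.32,0,0,0],[0,0,-0.32,0,0,0]],
  ],
)

```text
t: 6.1
position: [0.4504, 0.3087, 0.3507]
eef_rot: [-180.0, 0.0, 89.5]
contact_force: [0.3, -0.6, -1.4]
width: 0.41
grip_force: 40.9
```

Run:
```python
from h import *
p,d=robot.get_image('side'); cv2.imwrite('pics/crock1.png',p[...,::-1]); s=robot.sense(); print(s['position'],s['eef_rot'],s['contact_force'],s['width'])
```

```text
[0.4506918  0.30893467 0.35160581] [ 1.79984806e+02 -5.20898683e-03  8.95605546e+01] [-0.58781595 -0.34292715 -1.43300421] 0.4074436544880678
```

View pics/crock1.png

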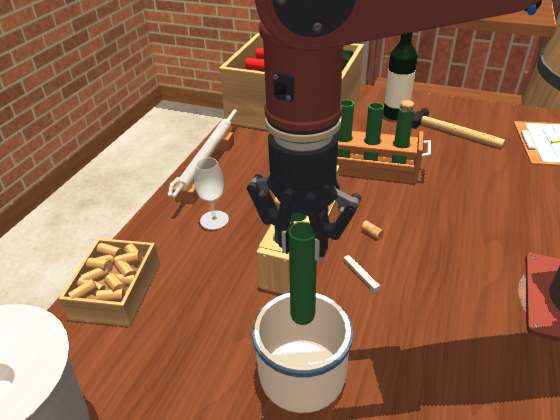

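The tube hangs over the crock with its foot at (303,320), centred in the mouth. Now I'll lower it.

drive_tool(
  series=[
    [[0,0,-0.06,0,0,0],[0,0,-0.15,0,0,0],[0,0,-0.24,0,0,0],[0,0,-0.33,0,0,0],[0,0,-0.41,0,0,0],[0,0,-0.47,0,0,0],[0,0,-0.51,0,0,0],[0,0,-0.51,0,0,0]],
  ],
)

```text
t: 6.95
position: [0.4499, 0.3088, 0.2223]
eef_rot: [-179.9, 0.1, 89.6]
contact_force: [0.1, -0.5, -1.9]
width: 0.41
grip_force: 40.9
```

drive_tool(
  series=[
    [[0,0,-0.008,0,0,0],[0,0,-0.016,0,0,0],[0,0,-0.024,0,0,0],[0,0,-0.028,0,0,0],[0,0,-0.028,0,0,0]],
  ],
)

```text
t: 7.45
position: [0.4506, 0.3091, 0.217]
eef_rot: [180.0, -0.0, 89.6]
contact_force: [-0.2, -0.4, -0.9]
width: 0.407
grip_force: 40.9
```

drive_tool(
  series=[
    [[0,0,-0.004,0,0,0],[0,0,-0.008,0,0,0],[0,0,-0.008,0,0,0]],
  ],
)

```text
t: 7.75
position: [0.4504, 0.309, 0.2147]
eef_rot: [-180.0, 0.0, 89.6]
contact_force: [-0.9, -0.3, -1.4]
width: 0.411
grip_force: 40.9
```

drive_tool(
  series=[
    [[0,0,-0.004,0,0,0],[0,0,-0.006,0,0,0],[0,0,-0.006,0,0,0]],
  ],
)

```text
t: 8.05
position: [0.4505, 0.309, 0.2132]
eef_rot: [-180.0, 0.0, 89.6]
contact_force: [0.0, -1.0, -1.4]
width: 0.409
grip_force: 40.9
```

drive_tool(
  series=[
    [[0,0,-0.004,0,0,0],[0,0,-0.006,0,0,0],[0,0,-0.006,0,0,0]],
  ],
)

```text
t: 8.35
position: [0.4508, 0.3093, 0.2127]
eef_rot: [180.0, -0.0, 89.6]
contact_force: [-1.7, -0.1, 5.4]
width: 0.414
grip_force: 41.5
```

drive_tool(
  series=[
    [[0,0,-0.002,0,0,0],[0,0,-0.004,0,0,0],[0,0,-0.004,0,0,0]],
  ],
)

```text
t: 8.65
position: [0.4509, 0.3095, 0.2127]
eef_rot: [179.9, -0.1, 89.6]
contact_force: [-3.0, -0.8, 11.2]
width: 0.409
grip_force: 42.3
```

drive_tool(
  series=[
    [[0,0,0.004,0,0,0],[0,0,0.004,0,0,0]],
  ],
)

```text
t: 8.85
position: [0.4507, 0.3093, 0.2127]
eef_rot: [180.0, -0.0, 89.6]
contact_force: [-1.5, -1.0, 6.7]
width: 0.408
grip_force: 41.7
```

drive_tool(
  series=[
    [[0,0,0,0,0,0],[0,0,0,0,0,0],[0,0,0,0,0,0],[0,0,0,0,0,0]],
  ],
  jaw=-0.2,
  newtons=20,
)

```text
t: 9.25
position: [0.4505, 0.309, 0.2115]
eef_rot: [-180.0, 0.0, 89.6]
contact_force: [-0.1, 0.8, 1.4]
width: 0.596
grip_force: 0.0
```

drive_tool(
  series=[
    [[0,0,0,0,0,0],[0,0,0,0,0,0],[0,0,0,0,0,0],[0,0,0,0,0,0],[0,0,0,0,0,0]],
  ],
  jaw=-1,
)

```text
t: 9.75
position: [0.4505, 0.3091, 0.2119]
eef_rot: [180.0, -0.0, 89.6]
contact_force: [-0.1, 0.2, 0.1]
width: 0.996
grip_force: 0.0
```

drive_tool(
  series=[
    [[0,0,0.06,0,0,0],[0,0,0.16,0,0,0],[0,0,0.3,0,0,0],[0,0,0.46,0,0,0],[0,0,0.56,0,0,0],[0,0,0.6,0,0,0],[0,0,0.6,0,0,0]],
  ],
)

```text
t: 10.45
position: [0.4511, 0.3094, 0.3642]
eef_rot: [179.8, -0.1, 89.6]
contact_force: [1.0, 0.1, -0.1]
width: 1.004
grip_force: 0.0
```

drive_tool(
  series=[
    [[0,-0.2,0,0,0,-0.07],[0,-0.4,0,0,0,-0.14],[0,-0.6,0,0,0,-0.21],[0,-0.8,0,0,0,-0.28],[0,-1,0,0,0,-0.35],[0,-1,0,0,0,-0.42],[0,-1,0,0,0,-0.49],[0,-1,0,0,0,-0.55]],
  ],
)

```text
t: 11.25
position: [0.4498, 0.0582, 0.3597]
eef_rot: [-179.9, 0.2, 23.1]
contact_force: [-1.1, -0.5, -0.4]
width: 0.999
grip_force: 0.0
```

Run:
```python
from h import *
p,d=robot.get_image('side'); cv2.imwrite('pics/crock2.png',p[...,::-1]); s=robot.sense(); print(s['position'],s['eef_rot'],s['contact_force'],s['width'])
```

```text
[0.44978127 0.05853986 0.35967492] [-179.90699909    0.19028439   22.85304864] [-1.30824827  0.84733334 -0.17336903] 1.003422077150053
```

View pics/crock2.png

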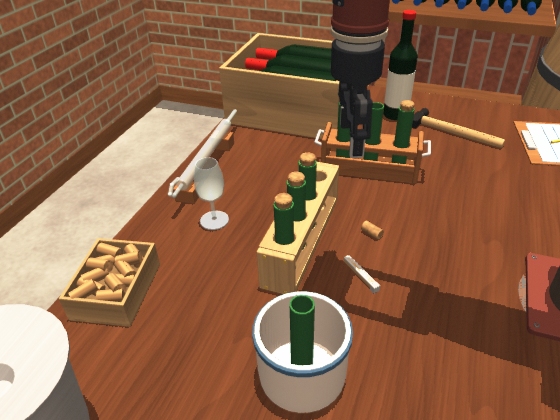

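The open tube stands upright in the crock at (302,330), and rack hole 0 is empty. Next is the fresh tube.

drive_tool(
  series=[
    [[-0.04,-0.2,0,0,0,-0.07],[-0.1,-0.4,0,0,0,-0.139],[-0.16,-0.6,0,0,0,-0.139],[-0.183,-0.8,0,0,0,-0.139],[-0.183,-1,0,0,0,-0.139],[-0.183,-1,0,0,0,-0.139]],
  ],
)

```text
t: 11.9
position: [0.4035, -0.195, 0.3601]
eef_rot: [-180.0, 0.2, 6.7]
contact_force: [0.8, 0.6, 0.1]
width: 1.006
grip_force: 0.0
```

drive_tool(
  series=[
    [[0,-0.18,0,0,0,0],[0,-0.34,0,0,0,0],[0,-0.45,0,0,0,0],[0,-0.516,0,0,0,0],[0,-0.516,0,0,0,0],[0,-0.516,0,0,0,0],[0,-0.516,0,0,0,0]],
  ],
)

```text
t: 12.6
position: [0.4051, -0.3185, 0.3617]
eef_rot: [-179.9, 0.0, 7.0]
contact_force: [0.4, 0.2, 0.2]
width: 0.997
grip_force: 0.0
```

drive_tool(
  series=[
    [[0,-0.006,-0.12,0,0,0],[0,-0.006,-0.28,0,0,0],[0,-0.006,-0.42,0,0,0],[0,-0.006,-0.53,0,0,0],[0,-0.006,-0.585,0,0,0],[0,-0.006,-0.594,0,0,0],[0,-0.006,-0.594,0,0,0]],
  ],
)

```text
t: 13.3
position: [0.4053, -0.3213, 0.2143]
eef_rot: [180.0, -0.0, 6.9]
contact_force: [0.3, 0.5, 0.2]
width: 1.0
grip_force: 0.0
```

drive_tool(
  series=[
    [[0,0,0,0,0,0],[0,0,0,0,0,0],[0,0,0,0,0,0],[0,0,0,0,0,0],[0,0,0,0,0,0],[0,0,0,0,0,0],[0,0,0,0,0,0],[0,0,0,0,0,0]],
  ],
  jaw=1,
  newtons=45,
)

```text
t: 14.1
position: [0.4052, -0.3218, 0.2145]
eef_rot: [179.9, -0.1, 6.9]
contact_force: [-0.2, 1.0, 5.9]
width: 0.408
grip_force: 44.9
```

drive_tool(
  series=[
    [[0,0,0.04,0,0,0],[0,0,0.12,0,0,0],[0,0,0.24,0,0,0],[0,0,0.38,0,0,0],[0,0,0.54,0,0,0],[0,0,0.7,0,0,0],[0,0,0.84,0,0,0],[0,0,0.86,0,0,0]],
  ],
)

```text
t: 14.9
position: [0.4055, -0.3222, 0.4341]
eef_rot: [179.6, -0.3, 6.9]
contact_force: [0.4, -0.6, -1.7]
width: 0.407
grip_force: 45.4
```

Run:
```python
from h import *
p,d=robot.get_image('side'); cv2.imwrite('pics/fresh1.png',p[...,::-1]); np.savez('side1.npz',p=p,d=d); s=robot.sense(); print(s['position'],s['eef_rot'],s['contact_force'],s['width'])
p,d=robot.get_image('top'); np.savez('top1.npz',p=p,d=d)
```

```text
[ 0.4052435  -0.32199111  0.43202958] [179.72230857  -0.19531449   6.89457692] [ 1.16959386 -0.05215547 -2.2069657 ] 0.4081785565592901
```

View pics/fresh1.png

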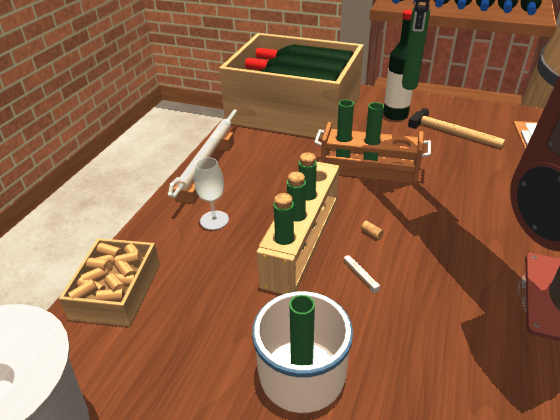

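The fresh tube is held and raised at (416,50). The hole at (319,175) is clear. Now I'll refine the hole position and the tube's offset in the grip.

Run:
```python
from h import *
f=np.load('top1.npz'); C=cloud('top',f['d'])
# hole0: non-board pixels within rack rect (z well below .1)
M=((C[...,2]<.09)&(f['d']>0)&(abs(C[...,0]-.56)<.06)&(abs(C[...,1]+.11)<.045)).astype(np.uint8)
i,R,t=cam('top')
g=cv2.cvtColor(f['p'],cv2.COLOR_RGB2HSV)
u,v=proj('top',(.553,-.1085,.1)); print('pred px',u,v)
B=((abs(C[...,2]-.1)<.005)&(f['d']>0)).astype(np.uint8)
u,v=int(round(u)),int(round(v)); W=1-B[v-14:v+15,u-12:u+13]
for r in W: print(''.join('.#'[k] for k in r))
k,L,S,cc=cv2.connectedComponentsWithStats(W,connectivity=4); j=L[14,12]
cs,_=cv2.findContours((L==j).astype(np.uint8),0,2); (a,b),r=cv2.minEnclosingCircle(cs[0]); print(a,b,r, ray('top',a+u-12,b+v-14,.1))
# fresh tube in side view: points
g=np.load('side1.npz'); C=cloud('side',g['d']); h=g['p'].astype(int)
m=(C[...,2]>.23)&(C[...,2]<.34)&(g['d']>0)&(abs(C[...,0]-.405)<.04)&(abs(C[...,1]+.322)<.04)
P=C[m]
for z in (.25,.27,.29,.31,.33):
    q=P[abs(P[:,2]-z)<.01]
    if len(q)<9: continue
    A=np.c_[2*q[:,:2],np.ones(len(q))]; s=np.linalg.lstsq(A,(q[:,:2]**2).sum(1),rcond=None)[0]
    print(z,len(q),s[:2].round(4),np.sqrt(s[2]+s[0]**2+s[1]**2).round(4), 'xrange',q[:,0].min().round(4),q[:,0].max().round(4))
```

```text
pred px 321.2944701069629 216.5102555101851
...#.....................
.........................
.........................
.........................
...........#.............
.........................
.....#....#####..........
........#########........
.#....#############......
......#############......
.....###############.....
.....################....
#...#################....
....#################....
....#################....
....#################....
.....################....
.....################....
.....###############.....
......#############......
.......############......
.........########........
............##..#........
.........................
.......#.................
.#...........#...#....#..
....................#.#..
.......#.................
....#....................
12.0 14.285714149475098 8.6897611618042 [ 0.551084   -0.10772015  0.1       ]
0.25 136 [ 0.4057 -0.3203] 0.0162 xrange 0.3883 0.4232
0.27 146 [ 0.4057 -0.3203] 0.0164 xrange 0.3882 0.4237
0.29 154 [ 0.4053 -0.3205] 0.0163 xrange 0.388 0.4233
0.31 158 [ 0.4053 -0.3201] 0.0161 xrange 0.3878 0.4232
0.33 159 [ 0.4051 -0.3198] 0.0159 xrange 0.3878 0.4234
```

drive_tool(
  series=[
    [[0.06,0.1,0,0,0,0.07],[0.16,0.23,0,0,0,0.14],[0.26,0.38,0,0,0,0.21],[0.36,0.53,0,0,0,0.28],[0.46,0.67,0,0,0,0.35],[0.54,0.78,0,0,0,0.42],[0.58,0.84,0,0,0,0.49],[0.592,0.858,0,0,0,0.56]],
  ],
)

```text
t: 15.8
position: [0.553, -0.1045, 0.4246]
eef_rot: [-179.7, -0.1, 74.6]
contact_force: [0.1, 0.6, -2.3]
width: 0.408
grip_force: 45.5
```

drive_tool(
  series=[
    [[0,0,0,0,0,0.07],[0,0,0,0,0,0.132],[0,0,0,0,0,0.132],[0,0,0,0,0,0.132],[0,0,0,0,0,0.132]],
  ],
)

```text
t: 16.3
position: [0.5525, -0.107, 0.4272]
eef_rot: [-179.9, -0.0, 89.8]
contact_force: [0.2, 0.1, -1.7]
width: 0.407
grip_force: 45.5
```

drive_tool(
  series=[
    [[0.002,-0.003,-0.06,0,0,0],[0.002,-0.003,-0.16,0,0,0],[0.002,-0.003,-0.26,0,0,0],[0.002,-0.003,-0.35,0,0,0],[0.002,-0.003,-0.41,0,0,0],[0.002,-0.003,-0.43,0,0,0],[0.002,-0.003,-0.43,0,0,0],[0.002,-0.003,-0.43,0,0,0]],
  ],
)

```text
t: 17.1
position: [0.5538, -0.1079, 0.3221]
eef_rot: [179.9, 0.0, 89.9]
contact_force: [0.3, -0.0, -1.8]
width: 0.414
grip_force: 45.5
```

Run:
```python
from h import *
p,d=robot.get_image('side'); C=cloud('side',d)
cv2.imwrite('pics/ins.png',cv2.resize(p[60:260,220:440,::-1],None,fx=2.5,fy=2.5)); s=robot.sense(); print(s['position'],s['contact_force'])
m=(C[...,2]>.115)&(C[...,2]<.27)&(d>0)&(abs(C[...,0]-.553)<.03)&(C[...,1]<-.08)&(C[...,1]>-.14)
P=C[m]
for z in (.16,.18,.2,.22,.24):
    q=P[abs(P[:,2]-z)<.01]
    if len(q)>9: print(z,len(q),q.min(0)[:2].round(4),q.max(0)[:2].round(4))
```

```text
[ 0.55390788 -0.10792814  0.32236982] [-0.11427882  0.48281869 -1.43371098]
0.16 101 [ 0.5368 -0.1082] [ 0.5712 -0.0886]
0.18 150 [ 0.5368 -0.1149] [ 0.5732 -0.0889]
0.2 141 [ 0.5361 -0.1092] [ 0.5726 -0.0883]
0.22 148 [ 0.5366 -0.1094] [ 0.5685 -0.0877]
0.24 154 [ 0.5368 -0.1152] [ 0.5687 -0.0881]
```

View pics/ins.png

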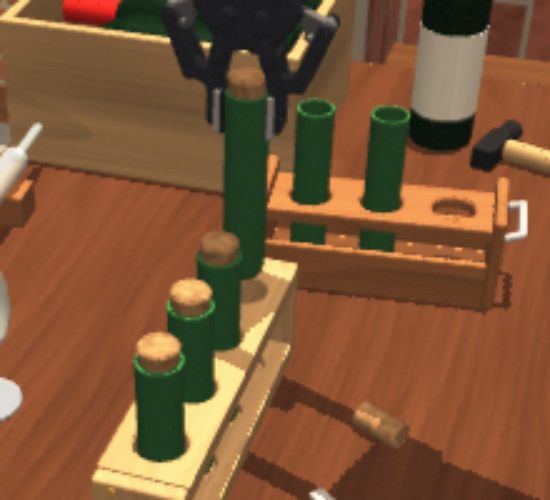

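The tube is upright over hole 0, with its foot at (250,275) in the crop and lined up. I'll insert it in steps.

drive_tool(
  series=[
    [[-0.002,0,-0.03,0,0,0],[-0.002,0,-0.06,0,0,0],[-0.002,0,-0.09,0,0,0],[-0.002,0,-0.12,0,0,0],[-0.002,0,-0.12,0,0,0]],
  ],
)

```text
t: 17.65
position: [0.552, -0.1074, 0.2889]
eef_rot: [-179.8, -0.1, 89.9]
contact_force: [0.2, 0.5, -2.0]
width: 0.41
grip_force: 45.4
```

drive_tool(
  series=[
    [[0,0,-0.03,0,0,0],[0,0,-0.07,0,0,0],[0,0,-0.11,0,0,0],[0,0,-0.15,0,0,0],[0,0,-0.18,0,0,0],[0,0,-0.2,0,0,0],[0,0,-0.2,0,0,0]],
  ],
)

```text
t: 18.35
position: [0.5524, -0.1075, 0.2398]
eef_rot: [-179.9, -0.0, 89.9]
contact_force: [0.3, -0.1, -2.0]
width: 0.414
grip_force: 45.5
```

drive_tool(
  series=[
    [[0.001,0,-0.02,0,0,0],[0.001,0,-0.04,0,0,0],[0.001,0,-0.055,0,0,0],[0.001,0,-0.07,0,0,0],[0.001,0,-0.08,0,0,0],[0.001,0,-0.08,0,0,0]],
  ],
)

```text
t: 18.95
position: [0.5528, -0.1076, 0.2204]
eef_rot: [-180.0, -0.0, 89.9]
contact_force: [0.6, -0.1, -2.7]
width: 0.407
grip_force: 45.5
```

drive_tool(
  series=[
    [[0,0,-0.008,0,0,0],[0,0,-0.014,0,0,0],[0,0,-0.02,0,0,0],[0,0,-0.02,0,0,0]],
  ],
)

```text
t: 19.35
position: [0.5529, -0.1077, 0.2157]
eef_rot: [-180.0, -0.0, 89.9]
contact_force: [0.8, 0.1, -2.3]
width: 0.41
grip_force: 45.5
```

drive_tool(
  series=[
    [[0,0,-0.004,0,0,0],[0,0,-0.006,0,0,0],[0,0,-0.006,0,0,0]],
  ],
)

```text
t: 19.65
position: [0.5531, -0.1077, 0.2146]
eef_rot: [180.0, 0.0, 89.9]
contact_force: [-0.7, 0.1, -0.2]
width: 0.411
grip_force: 45.6
```

drive_tool(
  series=[
    [[0,0,-0.002,0,0,0],[0,0,-0.004,0,0,0],[0,0,-0.004,0,0,0]],
  ],
)

```text
t: 19.95
position: [0.5533, -0.1078, 0.2145]
eef_rot: [180.0, 0.0, 89.9]
contact_force: [-2.6, -0.2, 6.0]
width: 0.413
grip_force: 46.4
```

Seated at the expected height. I'll release it, retreat straight up and back off.

drive_tool(
  series=[
    [[0,0,0,0,0,0],[0,0,0,0,0,0],[0,0,0,0,0,0],[0,0,0,0,0,0]],
  ],
  jaw=-0.2,
  newtons=20,
)

```text
t: 20.35
position: [0.553, -0.1077, 0.2132]
eef_rot: [-180.0, -0.0, 89.9]
contact_force: [0.2, -0.4, -0.5]
width: 0.603
grip_force: 0.0
```

drive_tool(
  series=[
    [[0,0,0,0,0,0],[0,0,0,0,0,0],[0,0,0,0,0,0],[0,0,0,0,0,0],[0,0,0,0,0,0]],
  ],
  jaw=-1,
)

```text
t: 20.85
position: [0.5531, -0.1077, 0.2134]
eef_rot: [180.0, -0.0, 89.9]
contact_force: [-0.6, 0.1, 0.5]
width: 1.001
grip_force: 0.0
```

drive_tool(
  series=[
    [[0,0,0.06,0,0,0],[0,0,0.16,0,0,0],[0,0,0.3,0,0,0],[0,0,0.46,0,0,0],[0,0,0.6,0,0,0],[0,0,0.7,0,0,0]],
  ],
)

```text
t: 21.45
position: [0.5534, -0.1078, 0.3931]
eef_rot: [179.7, 0.1, 89.9]
contact_force: [0.1, 0.2, 0.3]
width: 0.996
grip_force: 0.0
```

drive_tool(
  series=[
    [[-0.2,-0.15,0,0,0,0],[-0.4,-0.3,0,0,0,0],[-0.55,-0.45,0,0,0,0],[-0.7,-0.6,0,0,0,0],[-0.7,-0.6,0,0,0,0],[-0.7,-0.6,0,0,0,0],[-0.7,-0.6,0,0,0,0]],
  ],
)

```text
t: 22.15
position: [0.3778, -0.258, 0.3896]
eef_rot: [179.9, 0.0, 89.8]
contact_force: [0.4, -0.7, 0.8]
width: 0.995
grip_force: 0.0
```

Run:
```python
from h import *
p,d=robot.get_image('side'); cv2.imwrite('pics/end.png',p[...,::-1]); C=cloud('side',d)
m=(d>0)&(abs(C[...,0]-.553)<.03)&(abs(C[...,1]+.1075)<.03)&(C[...,2]<.25)
print('cork top',np.percentile(C[m][:,2],98)); s=robot.sense(); print(s['position'],s['width'])
```

```text
cork top 0.1939086655187463
[ 0.37833935 -0.25747801  0.38932777] 1.0033819266806332
```

View pics/end.png

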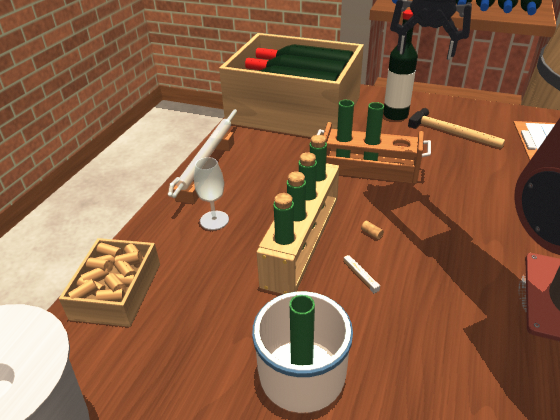

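The rack now holds four corked tubes, with the fresh one at (318,145) and its cork top at 0.194 m, so it is fully home. The open tube stands in the crock at (302,330), and everything else is where it was.

```bash
python3 -c "
from cell import robot
print(robot.job_done())"
```

```text
the job is handed in; nothing more can be done
None
```

The open tube stands on the bottom of the crock, the stoppered sample is fully home in rack hole 0, nothing else looks moved in the final picture, and the job is handed in; no verdict came back.

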